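# Clip the display tee back onto its bin

## Task

Clip the white tee sample back onto the loop at the front of the wire bin: press the gate of its snap hook down on the loop's front bar until the bar is inside, then draw the hook back so that the gate springs shut behind the bar, and prove the catch by pulling the bow against the bar with a steady 14 N or so for a good half second. Leave the sample hanging still from the bar, gate shut; never load the bar with more than 18 N, and leave the loose fittings where they lie.

Things in the scene. Friction and masses are not known exactly. Their poses are not given: they have to be found in the camera images.
- hook (a point): Middle of the straight back of the sample's flat steel snap hook, where to grasp it: a bar 14 mm high (z), 12 mm thick (y), 72 mm long (x -41 to 31). x runs to the bow, z out of the back, away from the gate. At the start it lies level, back up, this point 35 mm over the deck. The hook's inside spans z -7 to -26; its heel (x -49 to -37) goes down to z -35. The hook is 12 mm thick throughout.
- nose (a point): Rounded tip of the hook's nose, at x 9.5, z -30.5 mm in the hook's frame (same axes). The nose is 9 mm high (z -26 to -35) and runs on to the bow. The mouth, closed by the gate, lies between the heel and this tip.
- bow (a point): Where the middle of the 8 mm bar sits when pulled into the bow: about x 33.5, z -16.5 mm in the hook's frame (same axes). The bow is V-shaped inside and ends at x 48; a bar pulled in off-centre pushes sideways until the hook gives way and it centres.
- gate (a joint): Sprung gate, a brass-coloured bar 44 mm long, z -27 to -32 mm in the hook's frame when shut (0), hinged at the heel (x -36), tip at the nose. It opens inwards to a stop at 0.46 rad. A bar pressed on it at x = 0 needs 5 N to start, 8 N at 0.4 rad; from 0.37 rad it is above the nose and can slide towards the bow as the hook is drawn back (-x); past the gate's tip, the gate snaps to 0.
- tee (a point): Centre of the sample's white plastic tee, rigidly joined to the hook by a shank (at x -101, z -15 mm in its frame): run 40 mm in diameter, 80 mm long along y, branch towards the hook. Sample: about 0.2 kg in all.
- sample: The whole sample, hook and tee in one rigid piece; same origin and axes as the hook point.
- loop_place (a point): Where the middle of the loop's front bar (loop_bar in the rules) should be, 190 mm over the deck. The loop is hand-welded: the true bar lies up to 4 mm off in x, 3 in y and z, and must be seen or felt. x points into the bin, square to its front, y along the bar, z up. A level, fixed U of 8 mm round steel: bar 60 mm long, two legs back to the bin; 55 mm free behind the bar.
- bin_top (a point): Middle of the front top edge of the fixed wire bin of tees, 200 mm over the deck, 62 mm behind the bar (same axes as the loop's place). The bin is 270 mm wide and 220 mm deep; its front leans, the foot 65 mm nearer the robot than this edge. The hanging tee rests against it, the hook about upright (x up).
- coupling_mid (a point): Loose bystander: middle of a white pipe coupling, a tube 48 mm in diameter and 50 mm high standing on the deck.
- elbow_mid (a point): Loose bystander: corner of a white pipe elbow, legs 40 mm in diameter reaching 40 mm along its x and y, lying on the deck, 20 mm above it.
- cap_mid (a point): Loose bystander: middle of a white end cap, 48 mm in diameter and 35 mm high, standing on the deck.
Not all that is in view belongs to the job. There is more than one size of the sample; the job needs the largest.

How it is judged:
By the outcome, as a careful person would: the job done as asked, in the order asked, and still so for the second after the job is handed in, with the robot touching nothing.
It also fails if it takes over 72 s, if anything falls off the work surface, if the arm or the gripper's body presses on something with over 40 N, if the wrist force passes 120 N, or if a joint passes its speed limit or range.

## Robot

A 6-joint arm with a two-finger parallel gripper is mounted at the origin on the work surface. World frame = base frame: x ahead of the robot, y to its left, z up, the work surface at z = 0. Lengths are in m, angles in rad, forces in N, time in s.
With the tool pointing down it reaches from about 0.3 to 0.75 m from the base axis. Payload 8.5 kg.
Tool frame: the origin (TCP) lies at the very end of the fingers, on their centre line; the grasp point (between the pads) lies 19 mm behind it; x points along the fingers, y is the direction in which the jaws open and shut, and the axes are right-handed (so a half turn about x gives the same grasp; the last joint's range is limited). The gripper opens to 88 mm and grips with 3 to 60 N. Pads are 18 mm wide; open, the fingers measure 123 mm over their backs; the gripper's body (75 mm by 187 mm) begins 45 mm behind the grasp point.
Start: joints at [-0.215, 0.381, 1.297, -0, 1.464, -0.215], TCP at [0.55, 0, 0.216] pointing down, gripper open.
Joint ranges: [-3.11, 3.11], [-0.89, 2.33], [0.22, 2.48], [-1.42, 4.56], [0.17, 2.85], [-2.88, 2.88]. Speed limits (rad/s): [2.39, 2.39, 3.14, 3.14, 3.14, 3.14].

## Interface

Orientations are given as a rotation vector (axis times angle).
In Python, from cell import ctrl gives the robot as it stands.
- The arm moves only by the shell command python3 -m inch 'ROWS' [OPENING]. ROWS is JSON, one flat list of numbers, 4 for each row, row after row: the shift along the tool's x, y, z in m, then the turn about the tool's x in units of 5 degrees (1.0 is 5 degrees). A call has 1 to 12 rows; each row shifts and turns the commanded pose from where the row before left it, along the tool's axes as they then stand; what a row does not reach is not made up. A row lasts 1/8 s, in which the tool goes at most 62.5 mm and 10.7 degrees, less where a joint would pass 70% of its speed; a pose out of reach is approached as far as the arm can. A call is refused whole if a number of a shift passes 0.0625 or a number of a turn 1, either way. A call with a gripper value outside its range is refused whole. OPENING is the gripper command: -1 is shut, 1 is fully open, values between are in proportion, set as the call begins (- or left out, the last holds). The fingers move at their own pace and stop on an object; the grip force is fixed at half the most. Time passes only in rows, so rows that do not move let the fingers close. It gives the time, the measured TCP pose, the force and the opening at its end, in the units of the state.
- ctrl.get_obs(): the state, without advancing time (a new reading comes with each control period).
- ctrl.snapshot(name): name is "scene" or "side" or "wrist"; returns the picture (480x640x3 uint8, blue, green, red); there is no depth.
- ctrl.camera_model(name): a dict with "fx", "fy", "cx", "cy" (pixels), "camera_from_world" (4x4, takes a point from world to camera coordinates). Camera axes: x right, y up, looking along -z (the intrinsics and any distortion apply to the point x, -y, -z); pixel columns grow to the right and rows downward; lengths in m; the calibration is good to about 2 mm. A picture is of the moment at which its call begins: read the wrist's pose just before it. camera_model takes no time and is no camera call; for the wrist camera it gives the pose at the moment of the call.
- ctrl.finish_job(): hands the job in, once; it reports no verdict.
The state is a dict: "t": time; "joints": joint angles; "dq": joint speeds; "effort": joint torques, N m; "position": TCP position; "tool_rot": TCP orientation; "force": force on the tool from outside, world axes, zero at the start; "moment": the same for the moment, N m; "grip_width": opening from 0.0 (shut) to 1.0 (fully open).
Only numpy, scipy, OpenCV 4.12 (cv2) and the standard library are available. Lean on these libraries where they do the work, as an engineer would, in place of code of your own. Each camera call takes 0.05 s, during which the arm holds its last target. There are 200 camera calls.

## Working session

There is one attempt and no reset: what is moved stays moved. The work goes in short steps, Python scripts to look and compute and a shell command to move; the robot and the scene stay as the last step left them, time stands still between calls to the robot, and variables do not carry over. Pictures are saved under pics/ and viewed, about 8 in all and at most 12, crops included, and the job is handed in when it is done.

```bash
ls; mkdir -p pics; python3 - <<'E'
from cell import ctrl
import cv2,numpy as np
o=ctrl.get_obs();print({k:np.round(v,3) for k,v in o.items()})
for n in ["scene","side","wrist"]:
    m=ctrl.camera_model(n);print(n,{k:np.round(v,3).tolist() for k,v in m.items()})
a=ctrl.snapshot("scene");b=ctrl.snapshot("side")
cv2.imwrite("pics/scene.png",a);cv2.imwrite("pics/side.png",b)
E
```

```text
pics
{'t': np.float64(0.0), 'joints': array([-0.215,  0.381,  1.298,  0.   ,  1.464, -0.215]), 'dq': array([ 0.001, -0.001,  0.   , -0.001,  0.001,  0.   ]), 'effort': array([-1.0000e-03, -4.3794e+01, -2.2455e+01,  7.1000e-02,  3.5000e-02,
       -0.0000e+00]), 'position': array([0.55 , 0.   , 0.215]), 'tool_rot': array([ 1.209,  1.21 , -1.21 ]), 'force': array([0.181, 0.08 , 0.32 ]), 'moment': array([ 0.021,  0.031, -0.008]), 'grip_width': np.float64(1.004)}
scene {'fx': 551.112, 'fy': 551.112, 'cx': 312.653, 'cy': 244.464, 'camera_from_world': [[0.274, 0.962, 0.011, -0.114], [-0.557, 0.149, 0.817, 0.148], [0.784, -0.23, 0.576, -1.51], [0.0, 0.0, 0.0, 1.0]]}
side {'fx': 498.317, 'fy': 498.317, 'cx': 313.251, 'cy': 238.278, 'camera_from_world': [[0.976, -0.218, 0.019, -0.511], [0.124, 0.621, 0.774, -0.184], [-0.181, -0.753, 0.633, -1.062], [0.0, 0.0, 0.0, 1.0]]}
wrist {'fx': 413.944, 'fy': 413.944, 'cx': 325.469, 'cy': 235.431, 'camera_from_world': [[1.0, 0.001, -0.001, -0.55], [-0.001, 0.966, -0.26, 0.037], [0.001, 0.26, 0.966, -0.388], [0.0, 0.0, 0.0, 1.0]]}
```

View pics/scene.png

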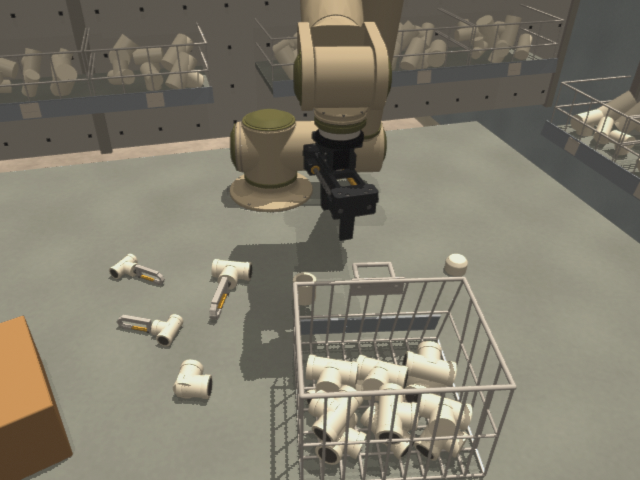

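View pics/side.png

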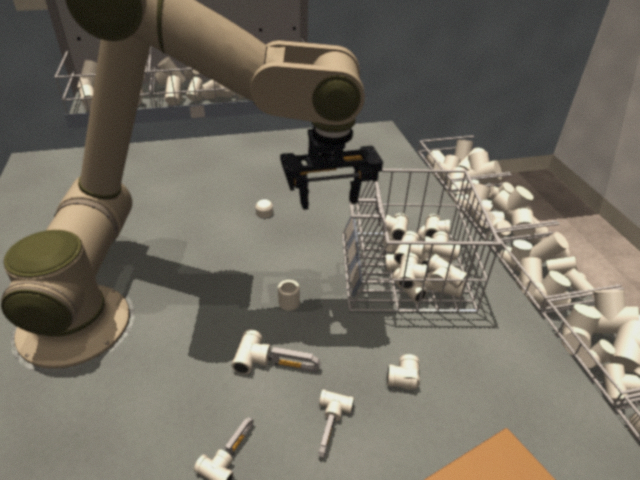

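The scene view shows three samples: the large one at (228,283), and smaller ones at (137,270) and (152,326). The side view has them at (268,355), (228,455) and (335,415). The elbow is at scene (192,382), the coupling at (305,288) and the cap at (456,264). The loop is at (374,270). I choose the large sample and check it in a close crop.

```bash
cat > h.py <<'E'
import numpy as np,cv2
from cell import ctrl
def proj(n,p,m=None):
    m=m or ctrl.camera_model(n);T=np.array(m["camera_from_world"]);c=T[:3,:3]@np.array(p,float)+T[:3,3]
    return np.array([m["cx"]+m["fx"]*c[0]/-c[2],m["cy"]-m["fy"]*c[1]/-c[2]])
def ray(n,uv,m=None):
    m=m or ctrl.camera_model(n);T=np.array(m["camera_from_world"]);R=T[:3,:3]
    d=np.array([(uv[0]-m["cx"])/m["fx"],-(uv[1]-m["cy"])/m["fy"],-1.]);return -R.T@T[:3,3],R.T@d
def atz(n,uv,z,m=None):
    o,d=ray(n,uv,m);return o+d*(z-o[2])/d[2]
def tri(*obs):
    A=np.zeros((3,3));b=np.zeros(3)
    for x in obs:
        o,d=ray(*x);d=d/np.linalg.norm(d);P=np.eye(3)-np.outer(d,d);A+=P;b+=P@o
    p=np.linalg.solve(A,b)
    return p,[proj(x[0],p,x[2] if len(x)>2 else None)-np.array(x[1]) for x in obs]
def crop(im,x0,y0,x1,y1,w,h):
    return cv2.resize(im[y0:y1,x0:x1],(w,h),interpolation=cv2.INTER_CUBIC)
E
python3 - <<'E'
from h import *
a=cv2.imread("pics/scene.png");b=cv2.imread("pics/side.png")
t=np.vstack([np.hstack([crop(a,195,250,275,325,320,300),crop(b,225,320,345,380,480,240+60) if 0 else crop(b,225,315,345,390,480,300)]),
 np.hstack([crop(a,340,245,420,320,320,300),crop(b,320,165,440,240,480,300)])])
cv2.imwrite("pics/c1.png",t)
E
```

```text
(no output)
```

View pics/c1.png

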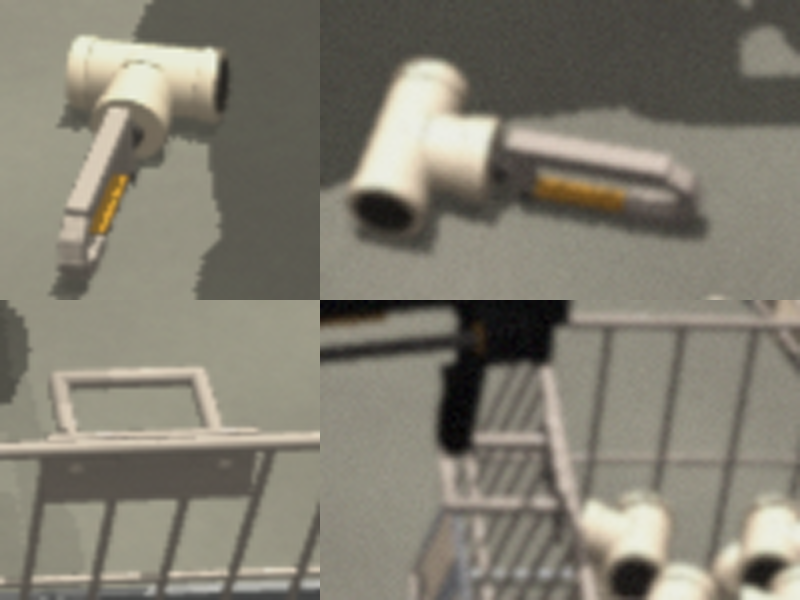

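The crop confirms the largest sample, hook back up with its bow at scene (213,308). The loop's front bar runs from about scene (354.5,264) to (390,263).

```bash
python3 - <<'E'
from h import *
np.set_printoptions(precision=4,suppress=True)
S=lambda x,y:(195+x/4,250+y/4)
D=lambda x,y:(225+(x-320)/4,315+y/4)
L=lambda x,y:(340+x/4,245+(y-300)/4)
for n,p in [("heel",(120,110)),("bowtop",(78,212))]: print(n,atz("scene",S(*p),.042))
for n,p in [("heel",(512,140)),("bowtop",(667,165))]: print(n,"side",atz("side",D(*p),.042))
print("tri bowend corner",tri(("scene",S(78,212)),("side",D(667,165))))
for p in [(386,205)]: print("tee end near",atz("side",D(*p),.02))
print("tee end scene",atz("scene",S(222,80),.02))
l=atz("scene",L(58,376),.19);r=atz("scene",L(202,373),.19);print("loop",l,r,np.linalg.norm(l-r),(l+r)/2)
print("side legs: near front corner",D(0,0)); 
Q=lambda x,y:(320+(x-320)/4,165+(y-300)/4)
print(atz("side",Q(452,506),.19), tri(("scene",L(202,373)),("side",Q(452,506))))
for n,uv in [("coup",(306,290)),("cap",(456,264)),("elb",(195,382))]:print(n,atz("scene",uv,.025))
E
```

```text
heel [ 0.4006 -0.1828  0.042 ]
bowtop [ 0.4739 -0.2141  0.042 ]
heel side [ 0.401  -0.1858  0.042 ]
bowtop side [ 0.4715 -0.2157  0.042 ]
tri bowend corner (array([ 0.4718, -0.2141,  0.0401]), [array([-0.0543,  0.0613]), array([-0.0435, -0.0699])])
tee end near [ 0.3374 -0.1947  0.02  ]
tee end scene [ 0.3613 -0.1237  0.02  ]
loop [0.6086 0.0163 0.19  ] [0.6224 0.0757 0.19  ] 0.06103564187179974 [0.6155 0.046  0.19  ]
side legs: near front corner (145.0, 315.0)
[0.6093 0.0123 0.19  ] (array([0.6192, 0.0676, 0.1697]), [array([-6.2509,  9.1005]), array([-3.2649, -7.75  ])])
coup [ 0.4628 -0.0276  0.025 ]
cap [0.4632 0.3121 0.025 ]
elb [ 0.6459 -0.2713  0.025 ]
```

```bash
cat >> h.py <<'E'
from scipy.spatial.transform import Rotation as Rr
def pose():
    o=ctrl.get_obs();return o,np.array(o["position"]),Rr.from_rotvec(o["tool_rot"]).as_matrix()
def togo(target):
    o,p,R=pose();return R.T@(np.array(target)-p)
E
python3 - <<'E'
from h import *
np.set_printoptions(precision=4,suppress=True)
print(pose()[2]); print(togo([.442,-.2,.16]))
E
```

```text
[[-0.0012  1.      0.    ]
 [ 0.0003  0.     -1.    ]
 [-1.     -0.0012 -0.0003]]
[ 0.0555 -0.1077  0.2001]
```

```bash
python3 -m inch '[0.0,-0.027,0.05,0,0.0,-0.027,0.05,0,0.0,-0.027,0.05,0,0.0,-0.027,0.05,0,0,0,0,-1,0,0,0,-1,0,0,0,-1,0,0,0,-1,0,0,0,-1,0,0,0,-1,0,0,0,-1]' 1
python3 -m inch '[0,0,0,-1,0,0,0,-1,0,0,0,-1,0,0,0,-1,0,0,0,-1,0,0,0,-1,0,0,0,-0.6,0,0,0,0]'
python3 - <<'E'
from h import *
import pickle
o,p,R=pose();m=ctrl.camera_model("wrist");im=ctrl.snapshot("wrist")
pickle.dump((m,p,R),open("w1.pkl","wb"));cv2.imwrite("pics/w1.png",im);print(p,R.round(3))
E
```

```text
t: 1.48
position: [0.4418, -0.1999, 0.2157]
tool_rot: [0.747, 1.44, -0.746]
force: [0.7, -0.3, -0.2]
grip_width: 1.0
t: 2.48
position: [0.4419, -0.1999, 0.2157]
tool_rot: [0.302, 1.55, -0.301]
force: [-0.5, 0.5, 0.9]
grip_width: 1.0
[ 0.44188008 -0.19990186  0.21571192] [[-0.     0.375  0.927]
 [ 0.     0.927 -0.375]
 [-1.     0.    -0.001]]
```

View pics/w1.png

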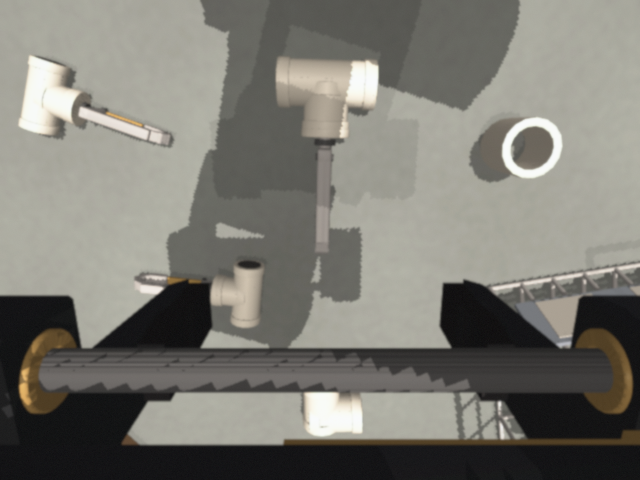

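The wrist view shows the chosen sample below the gripper: tee run (277,83)–(377,83), hook from (324,150) to its bow end at (321,251), nearly in line with the image's vertical.

```bash
python3 - <<'E'
from h import *
import pickle
np.set_printoptions(precision=4,suppress=True)
m,p,R=pickle.load(open("w1.pkl","rb"))
a=atz("wrist",(324,150),.042,m);b=atz("wrist",(321.5,248),.038,m);print(a,b,np.linalg.norm(a-b),np.degrees(np.arctan2(*(b-a)[1::-1])))
l=atz("wrist",(277.5,83),.02,m);r=atz("wrist",(376.5,84),.02,m);print(l,r,np.linalg.norm(l-r),np.degrees(np.arctan2(*(l-r)[1::-1])),(l+r)/2)
for y in (-22.,-23,-24):
  x=np.array([np.cos(np.radians(y)),np.sin(np.radians(y))])
  print(y,"from tee",((l+r)/2)[:2]+.101*x,"from bow end",b[:2]-.048*x)
E
```

```text
[ 0.3996 -0.1841  0.042 ] [ 0.4769 -0.2177  0.038 ] 0.08433414063303685 -23.51222809102077
[ 0.3359 -0.1999  0.02  ] [ 0.3673 -0.1241  0.02  ] 0.08206545472603265 -112.50672205345064 [ 0.3516 -0.162   0.02  ]
-22.0 from tee [ 0.4453 -0.1998] from bow end [ 0.4323 -0.1997]
-23 from tee [ 0.4446 -0.2015] from bow end [ 0.4327 -0.1989]
-24 from tee [ 0.4439 -0.2031] from bow end [ 0.433  -0.1982]
```

```bash
python3 - <<'E'
from h import *
import pickle
np.set_printoptions(precision=1,suppress=True)
m,p,R=pickle.load(open("w1.pkl","rb"))
y=np.radians(-22.8);x=np.array([np.cos(y),np.sin(y),0])
for O in ([.4445,-.2005,.035],[.4385,-.1995,.035],[.4325,-.199,.035]):
  for q in ((-41,7),(31,7),(48,-16),(44,-30),(-61,5)):
    P=np.array(O)+x*q[0]/1e3+[0,0,q[1]/1e3];print(q,proj("wrist",P,m),(proj("scene",P)-[195,250])*4,(proj("side",P)-[225,315])*4+[320,0])
E
python3 - <<'E'
import cv2
a=cv2.imread("pics/w1.png")
cv2.imwrite("pics/w1c.png",cv2.resize(a[120:270,250:400],(600,600),interpolation=cv2.INTER_CUBIC))
E
```

```text
(-41, 7) [326.7 158.5] [118.3 117.7] [523.2 136.2]
(31, 7) [325.4 243.3] [ 81.  210.4] [668.8 159.2]
(48, -16) [325.1 254. ] [ 76.1 269.5] [702.2 194.2]
(44, -30) [325.1 245.5] [ 80.9 285.2] [693.4 210.3]
(-61, 5) [327.  133.2] [128.2  96.7] [483.4 132.4]
(-41, 7) [325.  151.1] [118.5 110.3] [510.6 136.6]
(31, 7) [323.8 236.6] [ 81.4 202.2] [656.2 159.6]
(48, -16) [323.6 247.9] [ 76.5 261. ] [689.8 194.6]
(44, -30) [323.7 239.6] [ 81.3 276.7] [681.1 210.8]
(-61, 5) [325.4 125.5] [128.4  89.5] [470.9 132.8]
(-41, 7) [322.8 143.8] [117.7 103.1] [498.2 137.8]
(31, 7) [321.7 230.1] [ 80.8 194.2] [643.8 160.9]
(48, -16) [321.7 241.9] [ 75.9 252.7] [677.6 195.8]
(44, -30) [321.9 233.7] [ 80.6 268.4] [669. 212.]
(-61, 5) [323.2 118.1] [127.6  82.5] [458.5 134. ]
```

View pics/w1c.png

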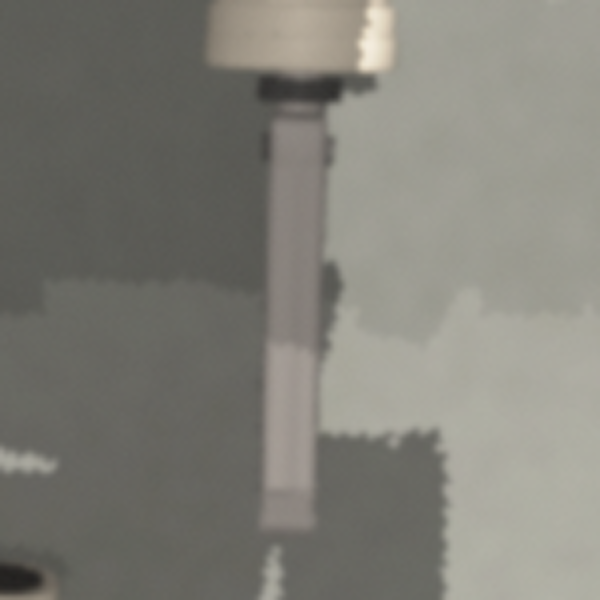

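The crop puts the back's bow end at wrist (322.5,242) and the heel end at (324.5,150). The hook point is at about (0.4427,-0.2023), yaw -23°. All three cameras agree within 2–3 mm.

```bash
python3 -m inch '[0.04,-0.002,0,0,0.045,0,0,0,0.045,0,0,0,0.04,0,0,0,0.0237,0,0,0,0,0,0,0,0,0,0,0]' 0.1
python3 -m inch '[0,0,0,0,0,0,0,0,0,0,0,0,0,0,0,0,0,0,0,0]' -1
python3 -m inch '[-0.01,0,0,0,-0.04,0,0,0,-0.05,0,0,0,-0.06,0,0,0,-0.05,0,0,0,-0.04,0,0,0,0,0,0,0,0,0,0,0]'
python3 - <<'E'
from h import *
import pickle
o,p,R=pose();m=ctrl.camera_model("wrist");im=ctrl.snapshot("wrist");s=ctrl.snapshot("side")
pickle.dump((m,p,R),open("w2.pkl","wb"));print(p,R.round(3),o["grip_width"]*88,np.round(o["force"],2),np.round(o["moment"],3))
q=proj("side",p).astype(int);print(q)
cv2.imwrite("pics/g2.png",np.hstack([crop(s,q[0]-80,q[1]-75,q[0]+80,q[1]+75,480,450),crop(im,200,100,440,460,300,450)]))
E
```

```text
t: 3.4
position: [0.4417, -0.2022, 0.0231]
tool_rot: [0.301, 1.549, -0.302]
force: [-0.3, 0.2, -0.7]
grip_width: 0.548
t: 4.03
position: [0.4412, -0.2019, 0.0223]
tool_rot: [0.301, 1.55, -0.301]
force: [-0.3, 0.7, 0.5]
grip_width: 0.015
t: 5.03
position: [0.4408, -0.2015, 0.2717]
tool_rot: [0.302, 1.551, -0.301]
force: [-0.4, 0.4, -0.7]
grip_width: 0.008
[ 0.44082845 -0.20151723  0.27172958] [[-0.001  0.375  0.927]
 [ 0.001  0.927 -0.375]
 [-1.     0.    -0.001]] 0.7435471515998215 [-0.44  0.42 -0.69] [ 0.055 -0.09   0.043]
[294 265]
```

View pics/g2.png

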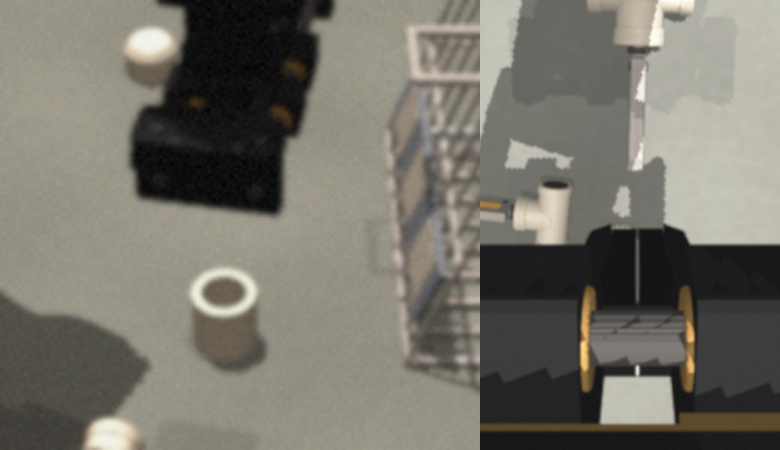

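The gripper closed on nothing (opening near 0) and the sample still lies on the deck. I check the geometry numerically.

```bash
python3 - <<'E'
from h import *
import pickle
np.set_printoptions(precision=1,suppress=True)
for d in (-.05,0,.05): print("start tcp side",proj("side",[.55+d,0,.216]),proj("scene",[.55+d,0,.216]))
for f in ("w1.pkl","w2.pkl"):
  m,p,R=pickle.load(open(f,"rb"));print("tcp in wrist",proj("wrist",p,m),proj("wrist",p-R[:,0]*.019,m))
y=np.radians(-22.8);x=np.array([np.cos(y),np.sin(y),0])
m=pickle.load(open("w2.pkl","rb"))[0]
for O in ([.4427,-.2023,.035],):
  for q in ((-41,7),(31,7),(48,-16)):
    P=np.array(O)+x*q[0]/1e3+[0,0,q[1]/1e3];print(q,proj("wrist",P,m))
im=ctrl.snapshot("wrist");cv2.imwrite("pics/w3.png",crop(im,220,110,420,260,800,600))
E
```

```text
start tcp side [304. 216.] [326.7 218.7]
start tcp side [327.8 213.2] [335.2 233.7]
start tcp side [351.2 210.5] [344.4 250. ]
tcp in wrist [325.9 280.6] [326.1 298.5]
tcp in wrist [325.9 280.6] [326.1 298.5]
(-41, 7) [325.9 153.1]
(31, 7) [324.8 227. ]
(48, -16) [324.6 237.4]
```

View pics/w3.png

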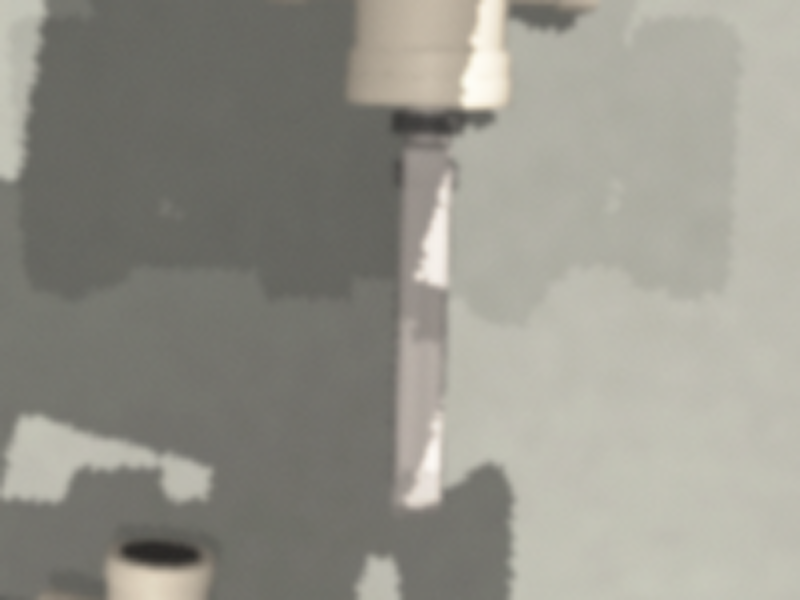

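```bash
python3 -m inch '[0.05,0,0,0,0.05,0,0,0,0.05,0,0,0,0.05,0,0,0,0.04,0,0,0,0.0095,0,0,0,0,0,0,0,0,0,0,0]' 0.1
python3 - <<'E'
from h import *
o,p,R=pose();w=ctrl.snapshot("wrist");s=ctrl.snapshot("side");a=ctrl.snapshot("scene")
print(p,o["force"].round(2),proj("side",p),proj("scene",p),proj("wrist",p))
q=proj("side",p).astype(int);r=proj("scene",p).astype(int);v=proj("wrist",p).astype(int)
cv2.imwrite("pics/g3.png",np.hstack([crop(s,q[0]-50,q[1]-60,q[0]+50,q[1]+40,400,400),crop(a,r[0]-50,r[1]-60,r[0]+50,r[1]+40,400,400)]))
E
```

```text
t: 6.18
position: [0.4419, -0.2023, 0.024]
tool_rot: [0.3, 1.548, -0.302]
force: [-0.7, -0.4, -0.1]
grip_width: 0.549
[ 0.44187774 -0.20232382  0.02404266] [-0.73 -0.42 -0.09] [295.32116038 359.05559717] [219.0639112  298.54114986] [325.7489916  281.44591901]
```

View pics/g3.png

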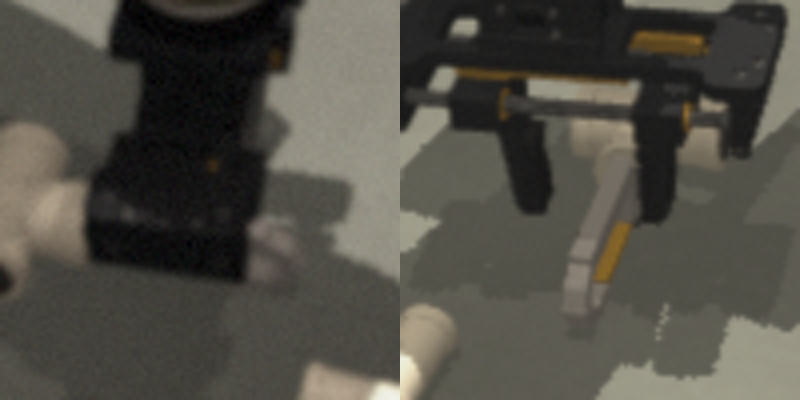

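The scene crop shows the fingertips at crop (535,210) and (655,218). That is about 7 px, or 20 mm, above the reported TCP's projection at (600,242). The real tips end about 20 mm short of the reported TCP, so the jaws closed above the hook. I go lower in steps and watch the force.

```bash
python3 -m inch '[0.008,0,0.0,0,0.004,0,0,0,0,0,0,0]'
python3 -m inch '[0.005,0,0,0,0.002,0,0,0,0,0,0,0]'
python3 -m inch '[0,0,0,0,0,0,0,0,0,0,0,0,0,0,0,0,0,0,0,0]' -1
```

```text
t: 6.7
position: [0.441, -0.2017, 0.0103]
tool_rot: [0.302, 1.551, -0.301]
force: [0.4, -0.3, -0.6]
grip_width: 0.552
t: 7.08
position: [0.4412, -0.2018, 0.0036]
tool_rot: [0.301, 1.55, -0.301]
force: [-0.8, -0.7, 0.5]
grip_width: 0.551
t: 7.7
position: [0.4413, -0.2019, 0.0038]
tool_rot: [0.301, 1.55, -0.301]
force: [-0.3, -0.3, 0.1]
grip_width: 0.134
```

Gripped: the opening is 11.8 mm. Now I lift gently, then turn to the loop's heading and move to a stand-off in front of it.

```bash
python3 -m inch '[-0.01,0,0,0,-0.03,0,0,0,-0.05,0,0,0,-0.055,0,0,0,-0.055,0,0,0,-0.04,0,0,0,-0.01,0,0,0,0,0,0,-0.9,0,0,0,-0.88,0,0,0,0]'
python3 -m inch '[0,0.03,0,0,0,0.05,0.005,0,0,0.055,0.005,0,0,0.055,0,0,0,0.05,0,0,0,0.031,0,0,0,0.01,0,0,0,0,0,0,0,0,0,0]'
python3 - <<'E'
from h import *
import pickle
np.set_printoptions(precision=3,suppress=True)
o,p,R=pose();mw=ctrl.camera_model("wrist");w=ctrl.snapshot("wrist");s=ctrl.snapshot("side");a=ctrl.snapshot("scene")
pickle.dump((mw,p,R,w,s,a),open("w4.pkl","wb"))
print(p,R,o["force"],o["moment"],proj("side",p),proj("wrist",[.6155,.046,.19]))
q=proj("side",p).astype(int)
cv2.imwrite("pics/g4.png",np.hstack([crop(s,q[0]-70,q[1]-80,q[0]+110,q[1]+55,400,300),cv2.resize(w,(400,300))]))
E
```

```text
t: 8.95
position: [0.4408, -0.2015, 0.2524]
tool_rot: [0.181, 1.566, -0.179]
force: [-0.7, -0.3, -2.7]
grip_width: 0.131
t: 10.07
position: [0.5145, 0.0685, 0.2535]
tool_rot: [0.181, 1.564, -0.181]
force: [0.1, -0.0, -2.4]
grip_width: 0.133
[0.515 0.069 0.254] [[-0.     0.228  0.974]
 [-0.     0.974 -0.228]
 [-1.    -0.    -0.   ]] [ 0.124 -0.005 -2.431] [ 0.08  -0.238  0.003] [304.254 181.698] [327.126 393.96 ]
```

View pics/g4.png

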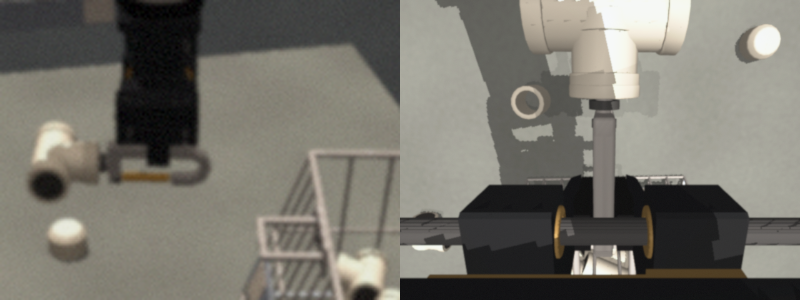

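The sample is held level: in the side crop the hook runs (110–205,150). The loop is visible at side crop (260–318,218–256). I enlarge the loop in the scene and side frames just stored.

```bash
python3 - <<'E'
from h import *
import pickle
mw,p,R,w,s,a=pickle.load(open("w4.pkl","rb"))
print(proj("side",[.6086,.0163,.19]),proj("side",[.6224,.0757,.19]))
cv2.imwrite("pics/g5.png",np.hstack([crop(a,347,255,397,300,400,360),crop(s,340,185,390,230,400,360)]))
E
```

```text
[352.1692256  215.43975159] [350.73669689 199.10558678]
```

View pics/g5.png

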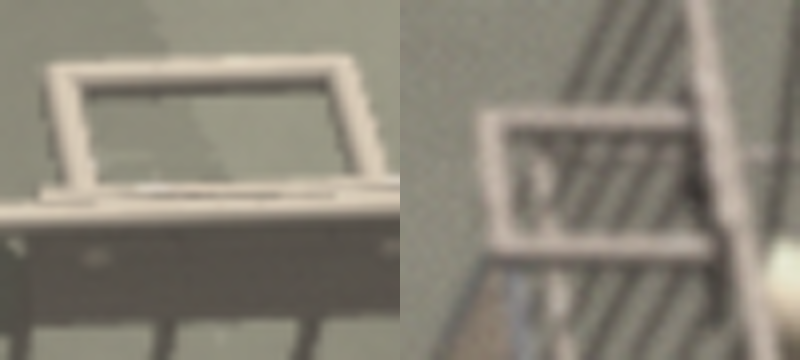

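```bash
python3 - <<'E'
from h import *
np.set_printoptions(precision=4,suppress=True)
N=tri(("scene",(354.8,263.8)),("side",(352.5,215.2)));F=tri(("scene",(389.7,262.9)),("side",(350.9,199.4)))
print(N,F);c=(N[0]+F[0])/2;d=F[0]-N[0];print(c,np.linalg.norm(d),np.degrees(np.arctan2(d[1],d[0]))-90)
# height prior: z~.19
for n,u,v in (("scene",(354.8,263.8),(389.7,262.9)),("side",(352.5,215.2),(350.9,199.4))):
  print(n,(atz(n,u,.19)+atz(n,v,.19))/2)
E
```

```text
(array([0.6092, 0.0165, 0.1907]), [array([-0.0627,  0.0956]), array([-0.0384, -0.0815])]) (array([0.6222, 0.0742, 0.1906]), [array([-0.0871,  0.1375]), array([-0.0496, -0.1128])])
[0.6157 0.0453 0.1906] 0.0591563075976924 -12.635939843625195
scene [0.6147 0.0459 0.19  ]
side [0.616  0.0458 0.19  ]
```

```bash
python3 -m inch '[0,0,0.03,0,0,0,0.04,0,0,0,0.025,0,0,0,0.005,0,0.02,0,0,0,0.02,0,0,0,0.007,0,0,0,0,0,0,0,0,0,0,0]'
python3 -m inch '[0.002,0,0,0,0.002,0,0,0,0,0,0,0]'
python3 -c "
from h import *
print(pose()[0]['force'].round(1),pose()[0]['moment'].round(3),pose()[1],togo([.6121,.0463,.2]))"

```

```text
t: 11.35
position: [0.6122, 0.0469, 0.2078]
tool_rot: [0.179, 1.562, -0.179]
force: [0.6, 0.8, -3.4]
grip_width: 0.127
t: 11.72
position: [0.612, 0.0469, 0.2026]
tool_rot: [0.18, 1.564, -0.18]
force: [0.0, 0.5, -1.5]
grip_width: 0.131
[ 0.   0.5 -1.5] [ 0.056 -0.235  0.022] [0.6119815  0.04692477 0.20259097] [ 0.0025909  -0.00058155  0.00025789]
```

```bash
for i in 1; do python3 -m inch '[0.002,0,0,0,0.002,0,0,0,0,0,0,0]'; python3 -m inch '[0.002,0,0,0,0,0,0,0]'; python3 -m inch '[0.002,0,0,0,0,0,0,0]'; python3 -m inch '[0.002,0,0,0,0,0,0,0]'; python3 -c "
from h import *
print(pose()[0]['force'].round(1),pose()[0]['moment'].round(3))"; done
```

```text
t: 12.1
position: [0.612, 0.0469, 0.1985]
tool_rot: [0.18, 1.564, -0.18]
force: [0.4, 0.1, -3.5]
grip_width: 0.133
t: 12.35
position: [0.612, 0.0469, 0.1966]
tool_rot: [0.18, 1.564, -0.18]
force: [0.5, 0.3, -1.8]
grip_width: 0.132
t: 12.6
position: [0.612, 0.0469, 0.1945]
tool_rot: [0.179, 1.564, -0.18]
force: [-0.6, -0.2, -3.1]
grip_width: 0.13
t: 12.85
position: [0.612, 0.0469, 0.1925]
tool_rot: [0.179, 1.564, -0.179]
force: [-0.5, -0.3, -2.1]
grip_width: 0.13
[-0.5 -0.3 -2.1] [ 0.03  -0.214  0.025]
```

```bash
python3 -m inch '[0.0015,0,0,0,0,0,0,0]'; python3 -m inch '[0.0015,0,0,0,0,0,0,0]';python3 -m inch '[0.0015,0,0,0,0,0,0,0]'
```

```text
t: 13.1
position: [0.6122, 0.0469, 0.1918]
tool_rot: [0.179, 1.562, -0.179]
force: [-1.1, 0.3, 1.3]
grip_width: 0.134
t: 13.35
position: [0.6121, 0.0469, 0.19]
tool_rot: [0.18, 1.563, -0.179]
force: [-0.6, -0.2, 2.6]
grip_width: 0.133
t: 13.6
position: [0.6121, 0.0469, 0.1883]
tool_rot: [0.18, 1.563, -0.179]
force: [-1.0, -0.3, 3.4]
grip_width: 0.133
```

```bash
python3 -m inch '[0.002,0,0,0,0.002,0,0,0,0,0,0,0]'; python3 -m inch '[0.002,0,0,0,0.0015,0,0,0,0,0,0,0]';python3 -m inch '[0.0015,0,0,0,0,0,0,0]';  python3 -m inch '[0.0015,0,0,0,0,0,0,0]'
python3 - <<'E'
from h import *
o,p,R=pose();s=ctrl.snapshot("side")
print(o["force"].round(1),o["moment"].round(3),p)
cv2.imwrite("pics/g6.png",crop(s,300,150,400,225,800,600))
E
```

```text
t: 13.98
position: [0.6123, 0.0468, 0.1843]
tool_rot: [0.18, 1.563, -0.179]
force: [0.5, -0.1, 4.0]
grip_width: 0.133
t: 14.35
position: [0.6127, 0.0467, 0.1812]
tool_rot: [0.179, 1.561, -0.18]
force: [1.6, -0.7, 7.1]
grip_width: 0.133
t: 14.6
position: [0.6128, 0.0467, 0.1799]
tool_rot: [0.179, 1.561, -0.18]
force: [1.2, 0.8, 6.7]
grip_width: 0.133
t: 14.85
position: [0.6128, 0.0467, 0.1784]
tool_rot: [0.179, 1.561, -0.18]
force: [1.1, -0.0, 6.1]
grip_width: 0.132
[ 1.1 -0.   6.1] [-0.044 -0.437 -0.012] [0.61278906 0.04673047 0.17839979]
```

```bash
python3 -m inch '[0.0015,0,0,0,0.001,0,0,0,0,0,0,0]'; python3 -m inch '[0,0,-0.002,0,0,0,0,0]'; python3 -m inch '[0,0,-0.002,0,0,0,0,0]';python3 -m inch '[0,0,-0.002,0,0,0,0,0]'
```

```text
t: 15.28
position: [0.6127, 0.0468, 0.176]
tool_rot: [0.179, 1.561, -0.18]
force: [1.5, -0.8, 7.6]
grip_width: 0.133
t: 15.52
position: [0.6104, 0.0473, 0.1758]
tool_rot: [0.179, 1.562, -0.18]
force: [-0.1, -0.1, 6.0]
grip_width: 0.13
t: 15.78
position: [0.6085, 0.0477, 0.1757]
tool_rot: [0.179, 1.562, -0.18]
force: [0.3, -0.3, 6.7]
grip_width: 0.133
t: 16.02
position: [0.6065, 0.0482, 0.1757]
tool_rot: [0.179, 1.562, -0.18]
force: [0.6, -1.0, 5.2]
grip_width: 0.134
```

```bash
python3 -m inch '[0,0,-0.002,0,0,0,0,0]'; python3 -m inch '[0,0,-0.002,0,0,0,0,0]';python3 -m inch '[0,0,-0.002,0,0,0,0,0]';python3 -m inch '[0,0,-0.002,0,0,0,0,0]';python3 -m inch '[0,0,-0.002,0,0,0,0,0]'
```

```text
t: 16.27
position: [0.6039, 0.0488, 0.1752]
tool_rot: [0.18, 1.564, -0.18]
force: [-1.6, -0.5, 4.8]
grip_width: 0.135
t: 16.52
position: [0.6019, 0.0493, 0.1743]
tool_rot: [0.18, 1.565, -0.18]
force: [-0.2, 0.6, -2.3]
grip_width: 0.133
t: 16.77
position: [0.6002, 0.0496, 0.1749]
tool_rot: [0.179, 1.564, -0.18]
force: [0.5, -0.2, -2.5]
grip_width: 0.132
t: 17.02
position: [0.5983, 0.0501, 0.1753]
tool_rot: [0.179, 1.563, -0.179]
force: [0.2, -0.1, -1.0]
grip_width: 0.131
t: 17.27
position: [0.5963, 0.0506, 0.1753]
tool_rot: [0.179, 1.563, -0.179]
force: [1.0, 0.3, -2.5]
grip_width: 0.133
```

The gate snapped: the vertical force dropped to just the sample's weight at about 10 mm of draw. Next I centre the bar in height (about 3 mm down) and draw on towards the bow.

```bash
python3 -m inch '[0.003,0,0,0,0,0,-0.003,0,0,0,-0.003,0,0,0,-0.003,0,0,0,0,0]'; python3 -m inch '[0,0,-0.0015,0,0,0,0,0]';python3 -m inch '[0,0,-0.0015,0,0,0,0,0]'; python3 -c "
from h import *
print(pose()[0]['force'].round(1),pose()[0]['moment'].round(3))"
```

```text
t: 17.9
position: [0.5875, 0.0527, 0.1724]
tool_rot: [0.179, 1.563, -0.179]
force: [0.2, 0.2, -3.0]
grip_width: 0.13
t: 18.15
position: [0.5862, 0.0529, 0.1723]
tool_rot: [0.179, 1.563, -0.179]
force: [0.8, 0.0, -2.6]
grip_width: 0.128
t: 18.4
position: [0.5847, 0.0533, 0.1722]
tool_rot: [0.18, 1.563, -0.18]
force: [0.1, 0.9, -1.6]
grip_width: 0.132
[ 0.1  0.9 -1.6] [ 0.075 -0.202 -0.007]
```

```bash
python3 -m inch '[0,0,-0.001,0,0,0,0,0]';python3 -m inch '[0,0,-0.001,0,0,0,0,0]';python3 -m inch '[0,0,-0.0007,0,0,0,0,0]';python3 -m inch '[0,0,-0.0007,0,0,0,0,0]'
```

```text
t: 18.65
position: [0.5838, 0.0535, 0.1723]
tool_rot: [0.179, 1.563, -0.18]
force: [0.2, -0.4, -1.4]
grip_width: 0.137
t: 18.9
position: [0.5828, 0.0537, 0.1723]
tool_rot: [0.179, 1.563, -0.18]
force: [-0.2, 0.8, -2.2]
grip_width: 0.136
t: 19.15
position: [0.5821, 0.0539, 0.1723]
tool_rot: [0.179, 1.563, -0.18]
force: [0.5, -0.2, -1.7]
grip_width: 0.13
t: 19.4
position: [0.5814, 0.054, 0.1722]
tool_rot: [0.179, 1.563, -0.179]
force: [0.8, -0.1, -2.7]
grip_width: 0.135
```

```bash
python3 -m inch '[0,0,-0.0007,0,0,0,0,0]';python3 -m inch '[0,0,-0.0007,0,0,0,0,0]';python3 -m inch '[0,0,-0.0007,0,0,0,0,0]'
```

```text
t: 19.65
position: [0.5808, 0.0542, 0.1723]
tool_rot: [0.179, 1.563, -0.179]
force: [0.2, 0.4, -1.4]
grip_width: 0.135
t: 19.9
position: [0.5802, 0.0543, 0.1723]
tool_rot: [0.179, 1.563, -0.18]
force: [-0.1, 0.1, -2.1]
grip_width: 0.132
t: 20.15
position: [0.58, 0.0543, 0.1723]
tool_rot: [0.18, 1.562, -0.18]
force: [5.1, -1.8, -4.4]
grip_width: 0.131
```

```bash
python3 -m inch '[0.0005,0,0,0,0,0,0,0]';python3 -m inch '[0,0,-0.0003,0,0,0,0,0,0,0,0,0]'; python3 -c "
from h import *
print(pose()[0]['force'].round(1),pose()[0]['moment'].round(3))"
```

```text
t: 20.4
position: [0.5799, 0.0544, 0.172]
tool_rot: [0.18, 1.562, -0.18]
force: [5.3, -1.1, -1.9]
grip_width: 0.134
t: 20.78
position: [0.5798, 0.0544, 0.172]
tool_rot: [0.179, 1.561, -0.18]
force: [6.6, -2.1, -2.9]
grip_width: 0.132
[ 6.6 -2.1 -2.9] [-0.157 -1.325  0.051]
```

```bash
python3 -m inch '[0,0,-0.0005,0,0,0,0,0,0,0,0,0]'; python3 -c "
from h import *
for i in range(3):
  o=pose()[0];print(o['force'].round(1),o['moment'].round(3),np.hypot(*o['force'][:2]))"
```

```text
t: 21.15
position: [0.5798, 0.0544, 0.172]
tool_rot: [0.18, 1.56, -0.18]
force: [8.6, -1.3, -3.7]
grip_width: 0.131
[ 8.6 -1.3 -3.7] [-0.217 -1.602  0.026] 8.708384915216135
[ 8.6 -1.3 -3.7] [-0.217 -1.602  0.026] 8.708384915216135
[ 8.6 -1.3 -3.7] [-0.217 -1.602  0.026] 8.708384915216135
```

```bash
python3 -m inch '[0,0,-0.0007,0,0,0,0,0,0,0,0,0]'; python3 -c "
from h import *
o=pose()[0];print(o['force'].round(1),o['moment'].round(3),np.hypot(*o['force'][:2]))"
```

```text
t: 21.52
position: [0.5797, 0.0544, 0.172]
tool_rot: [0.179, 1.559, -0.18]
force: [11.7, -2.5, -6.3]
grip_width: 0.132
[11.7 -2.5 -6.3] [-0.336 -2.117  0.022] 11.938726462568996
```

```bash
python3 -m inch '[0.0004,0,-0.0004,0,0,0,0,0]'; python3 -m inch '[0,0,0,0]';python3 -m inch '[0,0,0,0]'; python3 -c "
from h import *
o=pose()[0];print(o['force'].round(1),o['moment'].round(3),np.hypot(*o['force'][:2]))"
```

```text
t: 21.78
position: [0.5796, 0.0543, 0.1718]
tool_rot: [0.179, 1.558, -0.18]
force: [13.1, -2.9, -5.4]
grip_width: 0.132
t: 21.9
position: [0.5796, 0.0543, 0.1718]
tool_rot: [0.179, 1.558, -0.18]
force: [12.2, -2.2, -4.9]
grip_width: 0.133
t: 22.02
position: [0.5796, 0.0544, 0.1718]
tool_rot: [0.179, 1.558, -0.18]
force: [12.6, -2.1, -5.0]
grip_width: 0.133
[12.6 -2.1 -5. ] [-0.384 -2.234  0.006] 12.804933632659806
```

```bash
python3 -m inch '[0.0002,0,-0.0004,0,0,0,0,0]'; python3 -m inch '[0,0,0,0,0,0,0,0]'; python3 -m inch '[0,0,0,0,0,0,0,0]';python3 -m inch '[0,0,0,0,0,0,0,0]';python3 -m inch '[0,0,0,0,0,0,0,0]'
```

```text
t: 22.28
position: [0.5796, 0.0543, 0.1717]
tool_rot: [0.179, 1.557, -0.18]
force: [14.5, -1.7, -5.9]
grip_width: 0.131
t: 22.52
position: [0.5796, 0.0543, 0.1717]
tool_rot: [0.179, 1.557, -0.18]
force: [13.6, -2.1, -4.9]
grip_width: 0.132
t: 22.78
position: [0.5796, 0.0543, 0.1717]
tool_rot: [0.179, 1.557, -0.18]
force: [14.2, -2.7, -4.8]
grip_width: 0.133
t: 23.02
position: [0.5796, 0.0543, 0.1717]
tool_rot: [0.179, 1.557, -0.18]
force: [14.5, -3.1, -6.0]
grip_width: 0.132
t: 23.28
position: [0.5796, 0.0543, 0.1717]
tool_rot: [0.179, 1.557, -0.18]
force: [14.0, -2.4, -5.5]
grip_width: 0.13
```

The pull held at about 14.3 N along the bar normal for 1 s. Now I unload, then lower along an arc about the bar so the hook pivots in the pads.

```bash
python3 -m inch '[-0.0005,0,0.0015,0,0,0,0.0015,0,0,0,0.0005,0,0,0,0,0]';  python3 -m inch '[0.001,0,0,0,0,0,0,0]'; python3 -m inch '[0.001,0,0,0,0,0,0,0]'; python3 -c "
from h import *
o=pose()[0];print(o['force'].round(1),o['moment'].round(3),np.hypot(*o['force'][:2]))"
```

```text
t: 23.78
position: [0.5801, 0.0544, 0.1715]
tool_rot: [0.179, 1.565, -0.179]
force: [0.4, 0.3, -2.0]
grip_width: 0.13
t: 24.02
position: [0.5805, 0.0543, 0.1706]
tool_rot: [0.18, 1.564, -0.179]
force: [0.7, -0.1, -0.9]
grip_width: 0.13
t: 24.28
position: [0.5808, 0.0542, 0.1698]
tool_rot: [0.179, 1.563, -0.179]
force: [2.2, -0.6, -0.7]
grip_width: 0.133
[ 2.2 -0.6 -0.7] [-0.023 -0.476  0.018] 2.271435778450364
```

```bash
python3 -m inch '[0.002,0,-0.001,0,0,0,0,0]';  python3 -m inch '[0.002,0,-0.001,0,0,0,0,0]'; python3 -c "
from h import *
o=pose()[0];print(o['force'].round(1),o['moment'].round(3),np.hypot(*o['force'][:2]))"
```

```text
t: 24.52
position: [0.5801, 0.0542, 0.1679]
tool_rot: [0.179, 1.562, -0.18]
force: [3.8, -2.0, -1.0]
grip_width: 0.135
t: 24.78
position: [0.5792, 0.0544, 0.1657]
tool_rot: [0.179, 1.562, -0.18]
force: [6.3, -0.7, 0.3]
grip_width: 0.134
[ 6.3 -0.7  0.3] [-0.26  -1.132 -0.057] 6.356269162110381
```

```bash
python3 -m inch '[0.002,0,-0.0003,0,0,0,0,0]';  python3 -m inch '[0.002,0,-0.0005,0,0,0,0,0]'; python3 -m inch '[0.002,0,-0.0005,0,0,0,0,0]'; python3 -c "
from h import *
o=pose()[0];print(o['force'].round(1),o['moment'].round(3),np.hypot(*o['force'][:2]))"
```

```text
t: 25.02
position: [0.5786, 0.0546, 0.1636]
tool_rot: [0.179, 1.563, -0.18]
force: [5.7, -2.2, 0.3]
grip_width: 0.134
t: 25.28
position: [0.5781, 0.0547, 0.1615]
tool_rot: [0.179, 1.563, -0.18]
force: [4.9, -1.1, 1.0]
grip_width: 0.134
t: 25.52
position: [0.5777, 0.0548, 0.1596]
tool_rot: [0.179, 1.562, -0.18]
force: [5.4, -2.7, 1.9]
grip_width: 0.134
[ 5.4 -2.7  1.9] [-0.295 -1.139 -0.048] 5.986399695148182
```

```bash
python3 -m inch '[0.002,0,-0.0002,0,0.002,0,-0.0002,0,0,0,0,0]';  python3 -m inch '[0.002,0,0,0,0.002,0,0,0,0,0,0,0]'; python3 -m inch '[0.002,0,0.0001,0,0.002,0,0.0001,0,0,0,0,0]'; python3 -c "
from h import *
o=pose()[0];print(o['force'].round(1),o['moment'].round(3),np.hypot(*o['force'][:2]))"
```

```text
t: 25.9
position: [0.5772, 0.055, 0.1556]
tool_rot: [0.179, 1.563, -0.18]
force: [6.2, -1.2, 0.9]
grip_width: 0.131
t: 26.28
position: [0.5772, 0.055, 0.1516]
tool_rot: [0.18, 1.563, -0.18]
force: [5.4, -2.5, 3.2]
grip_width: 0.13
t: 26.65
position: [0.5772, 0.055, 0.1476]
tool_rot: [0.18, 1.563, -0.179]
force: [4.0, -1.1, 2.9]
grip_width: 0.133
[ 4.  -1.1  2.9] [-0.202 -1.016 -0.053] 4.181963568745593
```

```bash
python3 -m inch '[0.002,0,0.0005,0,0.002,0,0.0005,0,0,0,0,0]';  python3 -m inch '[0.002,0,0.0006,0,0.002,0,0.0006,0,0,0,0,0]'; python3 - <<'E'
from h import *
o,p,R=pose();s=ctrl.snapshot("side");a=ctrl.snapshot("scene");print(o['force'].round(1),o['moment'].round(3),p)
cv2.imwrite("pics/g7.png",np.hstack([crop(s,260,130,400,270,400,400),crop(a,300,200,440,340,400,400)]))
E
```

```text
t: 27.02
position: [0.578, 0.0549, 0.1435]
tool_rot: [0.18, 1.564, -0.179]
force: [2.4, -1.2, 3.7]
grip_width: 0.131
t: 27.4
position: [0.5792, 0.0546, 0.1396]
tool_rot: [0.18, 1.564, -0.179]
force: [2.5, 0.1, 4.3]
grip_width: 0.133
[2.5 0.1 4.3] [-0.159 -0.694 -0.064] [0.57916627 0.05464669 0.13958776]
```

View pics/g7.png

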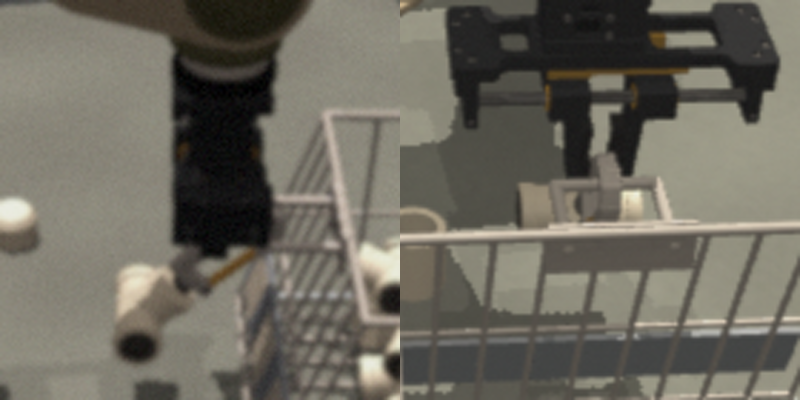

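Picture 11 shows the hook tilted about 45°, tee down at side crop (140,310). The gate is shut (brass at (230,270)) and the bow is over the bar at scene crop (605,185). I go a little lower, then release.

```bash
python3 -m inch '[0.002,0,0.0006,0,0.002,0,0.0008,0,0,0,0,0]';  python3 -m inch '[0.002,0,0.0008,0,0,0,0.0003,0,0,0,0,0]'; python3 -m inch '[0,0,0,0,0,0,0,0,0,0,0,0,0,0,0,0]' -0.6;python3 -m inch '[0,0,0,0,0,0,0,0,0,0,0,0,0,0,0,0]' 0.3
```

```text
t: 27.88
position: [0.5806, 0.0543, 0.1357]
tool_rot: [0.18, 1.564, -0.179]
force: [3.3, -0.7, 5.7]
grip_width: 0.132
t: 28.25
position: [0.5814, 0.0541, 0.1337]
tool_rot: [0.18, 1.564, -0.179]
force: [2.2, 0.1, 6.3]
grip_width: 0.129
t: 28.75
position: [0.5815, 0.054, 0.1334]
tool_rot: [0.179, 1.564, -0.179]
force: [0.3, -0.9, 0.4]
grip_width: 0.202
t: 29.25
position: [0.5818, 0.054, 0.1336]
tool_rot: [0.18, 1.563, -0.18]
force: [0.3, 0.4, -1.1]
grip_width: 0.63
```

```bash
python3 -m inch '[0,0,-0.005,0,-0.02,0,-0.005,0,-0.04,0,-0.01,0,-0.04,0,-0.05,0,-0.03,0,-0.05,0,0,0,-0.05,0,0,0,0,0,0,0,0,0,0,0,0,0,0,0,0,0,0,0,0,0]'; python3 - <<'E'
from h import *
o,p,R=pose();s=ctrl.snapshot("side");a=ctrl.snapshot("scene");print(o['t'],o['force'].round(1),p)
cv2.imwrite("pics/g8.png",np.hstack([crop(s,300,170,400,270,400,400),crop(a,325,235,425,335,400,400)]))
import subprocess
E
python3 -m inch '[0,0,0,0,0,0,0,0,0,0,0,0,0,0,0,0]'
python3 - <<'E'
from h import *
g=cv2.imread("pics/side.png")
s=[ctrl.snapshot("side") for _ in range(2)];a=[ctrl.snapshot("scene") for _ in range(2)]
i=cv2.imread("pics/g8.png");j=np.hstack([crop(s[1],300,170,400,270,400,400),crop(a[1],325,235,425,335,400,400)])
d=cv2.absdiff(cv2.GaussianBlur(i,(0,0),4),cv2.GaussianBlur(j,(0,0),4));print("change",d.max(),d.mean())
# bystanders: compare start scene
b=cv2.imread("pics/scene.png")
for n,(u,v) in dict(elbow=(192,382),small1=(137,270),small2=(152,326),coupling=(305,288),cap=(456,264)).items():
  t=b[v-14:v+14,u-14:u+14];r=cv2.matchTemplate(a[1][v-24:v+24,u-24:u+24],t,cv2.TM_CCOEFF_NORMED);_,q,_,l=cv2.minMaxLoc(r);print(n,round(q,2),l[0]-10,l[1]-10)
E
```

```text
t: 30.62
position: [0.4177, 0.0921, 0.2624]
tool_rot: [0.18, 1.564, -0.18]
force: [-0.0, -0.7, 0.3]
grip_width: 0.65
30.625 [-0.  -0.7  0.3] [0.41768431 0.09207463 0.2624117 ]
t: 31.22
position: [0.4174, 0.0922, 0.2627]
tool_rot: [0.18, 1.563, -0.18]
force: [0.2, -0.1, -0.6]
grip_width: 0.646
change 9 0.42446666666666666
elbow 1.0 0 0
small1 1.0 0 0
small2 1.0 0 0
coupling 0.83 0 0
cap 1.0 0 0
```

View pics/g8.png

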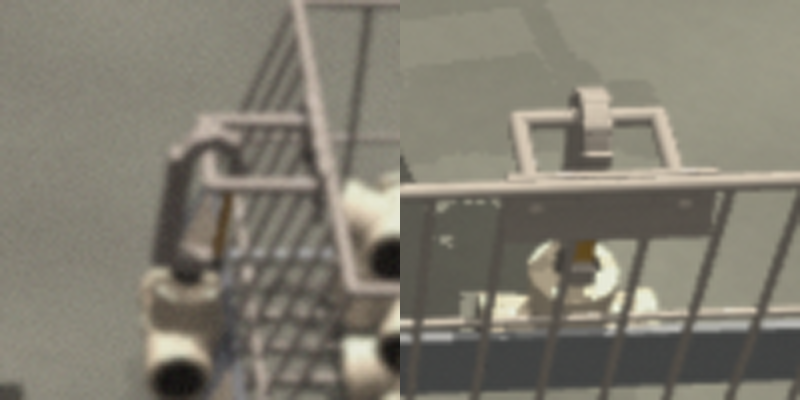

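The sample hangs from the bar: bow over it at scene crop (592,110), gate brass at side crop (222,220), tee against the bin front. I check that it is still, then hand in.

```bash
cat > st.py <<'E'
from h import *
def g(): return np.mean([crop(ctrl.snapshot("side"),330,190,370,270,160,320).astype(float) for _ in range(3)],0)
E
python3 -c "
from st import *
np.save('a.npy',g())"
python3 -m inch '[0,0,0,0,0,0,0,0,0,0,0,0,0,0,0,0,0,0,0,0,0,0,0,0,0,0,0,0,0,0,0,0]'
python3 - <<'E'
from st import *
A=np.load('a.npy');B=g();C=g()
G=lambda x:cv2.GaussianBlur(x,(0,0),4)
print("1s apart",np.abs(G(A)-G(B)).max(),"noise 0.15s",np.abs(G(B)-G(C)).max(),ctrl.get_obs()["t"])
print(cv2.phaseCorrelate(A[...,1].copy(),B[...,1].copy()))
if np.abs(G(A)-G(B)).max()<8: print(ctrl.finish_job())
E
```

```text
t: 32.58
position: [0.4174, 0.0922, 0.2627]
tool_rot: [0.18, 1.563, -0.18]
force: [-0.2, 0.6, 0.6]
grip_width: 0.65
1s apart 2.0589883697573654 noise 0.15s 1.7747228724982165 32.875
((-0.023341893887959486, 0.011865141030625637), 0.56823236145727)
the job is handed in; nothing more can be done
None
```

The large tee sample is clipped onto the loop's front bar and hangs there with its gate shut. The job is handed in at about 33 s of the 72 s allowed.

**How it went:**
- **Grasp:** The first grasp closed on nothing, because the real fingertips end about 20 mm short of the reported TCP. I saw this in the scene picture, went lower and gripped the hook properly. The sample had not moved.
- **Catch:** I pressed the gate down on the bar with about 8–10 N, then drew the hook back. The vertical force dropped to just the sample's weight after about 10 mm of draw, so I took the gate to have snapped shut.
- **Proof:** I pulled the bow against the bar at about 14–15 N for 1 s. The highest load I read on the bar was about 15 N. I only read the force at the end of each move, so a brief peak in between could have been missed.
- **Release:** I lowered the sample about the bar to roughly 55–60°, let it swing the last part freely and backed away.

**Last checks:**
- **Hanging:** The last picture shows the bow over the bar, the gate shut and the tee against the bin front. Side views 1 s apart differ only by image noise, so it hangs still.
- **Other pieces:** The elbow, cap and two smaller samples match the start picture exactly. The coupling also shows no shift, but its match is weaker (0.83 against 1.0), probably because of changed shadows.
- **Bar height:** The bar was felt about 3 mm lower than the cameras put it. That is within the stated tolerance.

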